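# Lock a specimen pot under the swing clamp

## Task

Stand the yellow-capped specimen pot upright in the blue well of the clamp, fully down, then swing the clamp handle round over the pot until it rides over the hump and drops into its low notch. Do not force the handle once it is in the notch or against its stop, and leave the white-capped pot and the other things where they are.

Things in the scene. Friction and masses are not known exactly. Their poses are not given: they have to be found in the camera images.
- pot_a_mid (a point): Centre of the specimen pot with the YELLOW screw cap: 55 mm tall, body 44 mm in diameter, cap (top 13 mm) 49 mm in diameter, about 30 g; the point lies on its axis half-way up, 27.5 mm above its underside; z is its upright axis.
- pot_b_mid (a point): The same point of an equal pot with a WHITE cap, which is to be left alone.
- clamp: Swing clamp, fixed to the table: grey plate 6 mm thick (x -105 to +40, y -48 to +48 mm), a steel post 84 mm tall and an open blue ring, the well. Origin on the table under the post's axis; z up; the well's centre lies 62 mm off along -x. A sprung steel handle turns about the post.
- well_floor (a point): Centre of the well's floor (the plate's top, 6 mm above the table). The well is 50 mm wide inside, 60 mm outside, its rim 16 mm above this floor. Axes as the clamp's.
- knob_mid (a point): On the axis of the handle's black upright knob, 18 mm in diameter, from 76 to 121 mm above the table when the handle is low; this point is then at 100 mm. It stands on the end of the handle bar, 100 mm from the post's axis. The knob does not spin on the bar. x axis: away from the post.
- turn (a joint): Handle angle (rad) from its parked bearing: 0 to 0.08 at the start, growing counter-clockwise seen from above. Bearing from post to knob in the clamp's frame = 1.34 + this angle, so at 1.8 it lies over the well. Ramp from about 0.5, level hump from about 1.1 to 1.5, notch about 1.8, all up to 0.4 earlier or 0.45 later together (the collar's setting, not reported). The notch has about 0.1 of play.
- lift (a joint): Height (m) of the handle above its low position: -0.001 to 0 parked and in the notch, 0.005 to 0.007 on the hump. A spring presses it down with 15 N low, 19 N on the hump; pushed at the knob it takes about 3 to 8 N along its path to climb, if free to rise. Against the stop the push grows by 2 to 3 N per mm.
- cover_box: Small blue and white box, 34 x 34 x 17 mm, loose; origin under its centre. Leave alone.
- dropper: Amber dropper bottle, 33 mm in diameter, 82 mm tall, loose; origin under its centre. Leave alone.
- clamp_hinge (a point): Point on the post's axis at the middle of the handle bar. The bar is 16 mm wide and lies 66 to 76 mm above the table when low; its hub's top is at 80 mm; a rubber shoe under it, 62 mm from the post, 50 mm wide across the bar, reaches down to 64 mm. All of it rises 7 mm on the hump.
- pin: Steel pin under the handle's hub, 26 mm from the post's axis, riding on the brass cam collar round the post (radius 31 mm): a ramp, a level hump, a steep drop into the notch, then a red stop. A push at the knob against the stop loads the pin nearly 4-fold. Origin: the pin's rounded lower end, 50 mm above the table when low.
- microscope: Microscope, fixed, right of the clamp and reaching 420 mm high: an obstacle. Origin under its middle; it reaches from about -245 to +225 mm along its x and +-132 mm along its y; its eyepieces and head are the highest parts.
Mind the look-alikes: they are no part of the job. There is more than one size of the part that bears pot_a_mid; the job needs the smaller.

How it is judged:
By the outcome, as a careful person would: the job done as asked, in the order asked, and still so for the second after the job is handed in, with the robot touching nothing.
It also fails if it takes over 72 s, if anything falls off the work surface, if the arm or the gripper's body presses on something with over 40 N, if the wrist force passes 120 N, or if a joint passes its speed limit or range.

## Robot

A 6-joint arm with a two-finger parallel gripper is mounted at the origin on a cart in front of the work surface, level with it; the furniture and walls round the work are solid. World frame = base frame: x ahead of the robot, y to its left, z up, the work surface at z = 0. Lengths are in m, angles in rad, forces in N, time in s.
With the tool pointing down it reaches from about 0.225 to 0.875 m from the base axis. Payload 3.4 kg.
Tool frame: the origin (TCP) lies between the finger pads; the fingertips stand 19 mm ahead of it and the grasp point (between the pads) is the TCP; z points along the fingers, x is the direction in which the jaws open and shut, and the axes are right-handed (so a half turn about z gives the same grasp; the last joint's range is limited). The gripper opens to 85 mm and grips with 20 to 120 N. Pads are 22 mm wide; open, the fingers measure 114 mm over their backs; the gripper's body (76 mm by 85 mm) begins 54 mm behind the grasp point. The pads swing forward as they close: fully open they stand 13 mm farther back than shut.
Start: joints at [1.069, 0.276, 1.505, -0, 1.361, -0.121], TCP at [0.214, 0.534, 0.25] pointing down, gripper open.
Joint ranges: [-2.89, 2.89], [-0.75, 2.08], [0.22, 2.7], [-1.18, 4.32], [0.11, 2.71], [-2.7, 2.7]. Speed limits (rad/s): [2.57, 2.57, 3.14, 3.14, 3.14, 3.14].

## Interface

Orientations are given as a 3x3 rotation matrix whose columns are the frame's x, y, z axes.
In Python, from bench import robot gives the robot as it stands.
- The arm moves only by the shell command python3 -m inch 'ROWS'. ROWS is JSON, a list that holds one entry, the list of rows, each a list of 7 numbers: the shift along the tool's x, y, z in m, then the turn, a rotation vector about the tool's x, y, z in degrees, then the finger opening in m, from 0 to 0.0854. In form: [[[dx, dy, dz, rx, ry, rz, fingers], ...]]. A call has 1 to 20 rows; each row shifts and turns the commanded pose from where the row before left it, along the tool's axes as they then stand; what a row does not reach is not made up. A row lasts 1/8 s, in which the tool goes at most 62.5 mm and 10.7 degrees, less where a joint would pass 70% of its speed; a pose out of reach is approached as far as the arm can. A call with a gripper value outside its range is refused whole. The fingers move at their own pace and stop on an object; the grip force is fixed at half the most. Time passes only in rows, so rows that do not move let the fingers close. It gives the time, the measured TCP pose, the force and the opening at its end, in the units of the state.
- robot.observe(): the state, without advancing time (a new reading comes with each control period).
- robot.grab_frame(name): name is "side" or "top"; returns the picture (400x640x3 uint8, red, green, blue); there is no depth.
- robot.calibration(name): a dict with "fx", "fy", "cx", "cy" (pixels), "k1" (the pictures are not rectified: a ray, as slopes to the right and down, at radius r is drawn at 1 + k1 r^2 times it, then the intrinsics apply), "extrinsics" (4x4, takes a point from camera to world coordinates). Camera axes: x right, y down, z forward; pixel columns grow to the right and rows downward; lengths in m; the calibration is good to about 2 mm. A picture is of the moment at which its call begins. calibration takes no time and is no camera call.
- robot.close_job(): hands the job in, once; it reports no verdict.
Trained networks look in the newest picture that a camera, given by its name, has taken for a name from the list of things; names that differ only in an ending like _2 or _b are one class to them, and where a whole thing is asked for, a point or a joint stands for the part that bears it (a point fixed in the world has none). Each returns a list of dicts, best first, with "conf" (0 to 1); they miss things now and then, are a little off and sometimes report something else, mostly with a low value. They report only what shows in the picture. A call takes as long as a camera call. They do not tell look-alikes from the thing itself.
- robot.recognise(camera, target): "bbox" ([left, top, right, bottom] in pixels, round what is visible of it).
- robot.tip_of(camera, target): "location" ([column, row] in pixels: a listed point, or the origin of a listed thing).
The state is a dict: "time_s": time; "q": joint angles; "qd": joint speeds; "joint_efforts": joint torques, N m; "eef_pos": TCP position; "orientation": TCP orientation; "ft_force": force on the tool from outside, world axes, zero at the start; "wrist_torque": the same for the moment, N m; "width": opening from 0.0 (shut) to 1.0 (fully open).
Only numpy, scipy, OpenCV 4.12 (cv2) and the standard library are available. Lean on these libraries where they do the work, as an engineer would, in place of code of your own. Each camera call takes 0.05 s, during which the arm holds its last target.

## Working session

There is one attempt and no reset: what is moved stays moved. The work goes in short steps, Python scripts to look and compute and a shell command to move; the robot and the scene stay as the last step left them, time stands still between calls to the robot, and variables do not carry over. Pictures are saved under pics/ and viewed, and the job is handed in when it is done.

```bash
ls; mkdir -p pics
python3 - <<'E'
from bench import robot
import cv2
s=robot.observe();print({k:(v if not hasattr(v,'round') else v) for k,v in s.items()})
for n in("side","top"):
    cv2.imwrite(f"pics/{n}0.png",robot.grab_frame(n)[:,:,::-1]);print(robot.calibration(n))
    for t in("pot_a_mid","clamp","well_floor","knob_mid","cover_box","dropper","clamp_hinge","pin","microscope"):
        print(n,t,[( [round(float(x)) for x in d["location"]],round(float(d["conf"]),2)) for d in robot.tip_of(n,t)][:4],[( [round(float(x)) for x in d["bbox"]],round(float(d["conf"]),2)) for d in robot.recognise(n,t)][:4] if t in("pot_a_mid","clamp") else "")
E
```

```text
pics
{'time_s': 0.0, 'q': array([ 1.06900385e+00,  2.76625307e-01,  1.50615282e+00, -5.48423639e-06,
        1.36071046e+00, -1.21002092e-01]), 'qd': array([ 5.24393669e-04,  2.71495803e-03,  1.82626927e-03,  1.63369510e-04,
        2.38381806e-04, -8.40360102e-05]), 'joint_efforts': array([ 1.36129322e-03, -4.16763783e+01, -2.45804679e+01, -2.36628657e-04,
        1.09897097e-02, -1.69233408e-05]), 'eef_pos': array([0.21346482, 0.53336502, 0.24941456]), 'orientation': array([[ 3.71652431e-01,  9.28371503e-01, -9.07237560e-04],
       [ 9.28370037e-01, -3.71653471e-01, -1.66478637e-03],
       [-1.88271821e-03, -2.23530266e-04, -9.99998203e-01]]), 'ft_force': array([ 0.71497921, -0.8849816 , -0.80103079]), 'wrist_torque': array([-0.00698998, -0.02351082,  0.0505442 ]), 'width': 0.9994836610387029}
{'fx': 412.7218910946382, 'fy': 412.7218910946382, 'cx': 312.78775112557287, 'cy': 196.66507754070193, 'k1': -0.10695809958820209, 'extrinsics': array([[-0.99820525,  0.04542334, -0.03902573,  0.55334081],
       [ 0.05948179,  0.67648164, -0.73405348,  0.90028385],
       [-0.00694297, -0.
[... 574 characters left out ...]
'cy': 198.77030422561708, 'k1': -0.00213491014438849, 'extrinsics': array([[-0.01774809, -0.99900278,  0.04096898,  0.49670674],
       [-0.99982308,  0.01747753, -0.00695281,  0.16515001],
       [ 0.00622984, -0.04108513, -0.99913623,  0.94286832],
       [ 0.        ,  0.        ,  0.        ,  1.        ]])}
top pot_a_mid [([277, 268], 0.76), ([288, 151], 0.66)] [([263, 257, 288, 282], 0.62), ([272, 134, 301, 172], 0.6)]
top clamp [([281, 202], 0.78)] [([225, 184, 312, 251], 0.96)]
top well_floor [([290, 230], 0.58)] 
top knob_mid [([234, 196], 0.75)] 
top cover_box [([191, 145], 0.73)] 
top dropper [([239, 132], 0.46)] 
top clamp_hinge [([284, 205], 0.68)] 
top pin [] 
top microscope []
```

Run:
```python
import cv2
a=cv2.imread("pics/side0.png");b=cv2.imread("pics/top0.png")
cv2.imwrite("pics/side0c.png",cv2.resize(a[170:330,200:440],None,fx=3.3,fy=3.3,interpolation=cv2.INTER_CUBIC))
cv2.imwrite("pics/top0c.png",cv2.resize(b[110:300,150:350],None,fx=3,fy=3,interpolation=cv2.INTER_CUBIC))
```

```text
(no output)
```

View pics/side0.png

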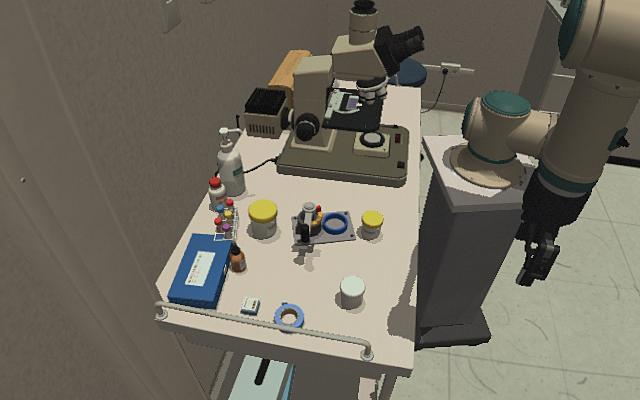

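View pics/top0.png

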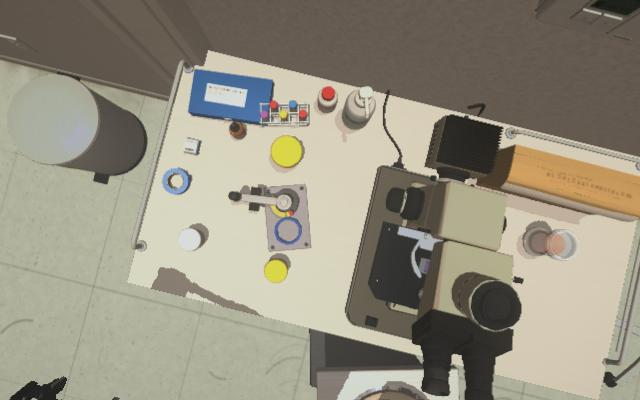

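```bash
sleep 1
```

```text
(no output)
```

View pics/side0c.png

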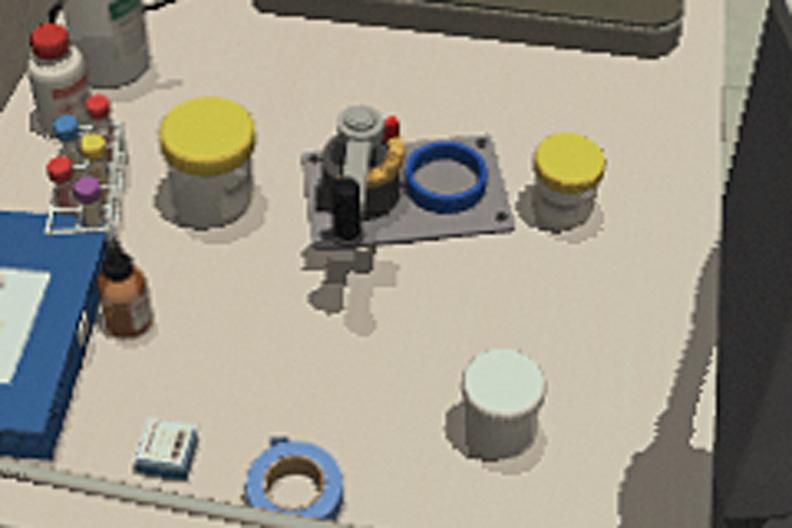

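View pics/top0c.png

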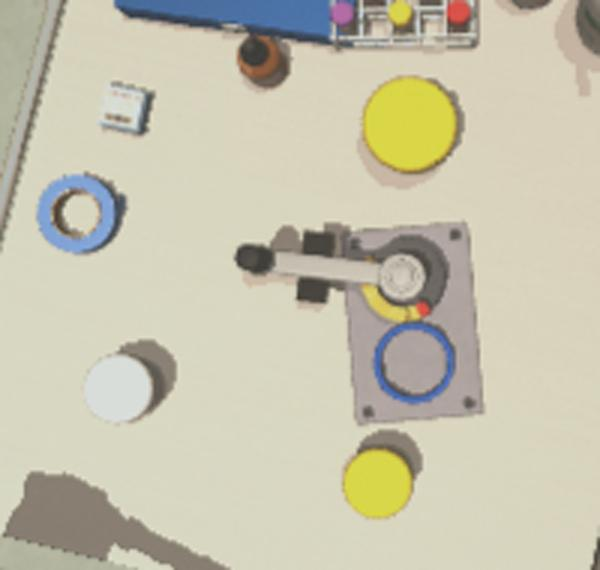

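The yellow-capped candidates are the large pot (side 262,219; top 287,151) and the small pot (side 372,224; top 276,270). The small one is the target: its cap matches about 49 mm and the job asks for the smaller. The white cap is at top 190,239. The blue tape roll (176,181) is not the well; the well is at top (288,230). The crops confirm this. Next I'll triangulate.

```bash
cat > h.py <<'E'
import numpy as np,cv2
from bench import robot
def ray(n,uv):
    c=robot.calibration(n);K=np.array([[c["fx"],0,c["cx"]],[0,c["fy"],c["cy"]],[0,0,1.]])
    p=cv2.undistortPoints(np.array([[uv]],float),K,np.array([c["k1"],0,0,0]))[0,0]
    E=c["extrinsics"];d=E[:3,:3]@np.array([p[0],p[1],1]);return E[:3,3],d/np.linalg.norm(d)
def at(n,uv,z):
    o,d=ray(n,uv);return (o+d*(z-o[2])/d[2]).round(4)
def tri(a,b):
    A=np.zeros((3,3));v=np.zeros(3);
    R=[ray("side",a),ray("top",b)]
    for o,d in R:
        P=np.eye(3)-np.outer(d,d);A+=P;v+=P@o
    x=np.linalg.solve(A,v);return x.round(4),[round(float(np.linalg.norm((np.eye(3)-np.outer(d,d))@(x-o))),4) for o,d in R]
def proj(n,X):
    c=robot.calibration(n);E=np.linalg.inv(c["extrinsics"]);p=E[:3,:3]@np.asarray(X)+E[:3,3];s=p[:2]/p[2]
    s=s*(1+c["k1"]*(s@s));return (s*[c["fx"],c["fy"]]+[c["cx"],c["cy"]]).round(1)
E
python3 - <<'E'
from h import *
def blob(n,lo,hi,roi):
    im=cv2.imread(f"pics/{n}0.png");h=cv2.cvtColor(im,cv2.COLOR_BGR2HSV)
    m=cv2.inRange(h,lo,hi);k=np.zeros_like(m);l,t,r,b=roi;k[t:b,l:r]=m[t:b,l:r]
    ys,xs=np.nonzero(k);return (xs.min()+xs.max())/2,(ys.min()+ys.max())/2,xs.min(),xs.max(),ys.min(),ys.max(),xs.mean(),ys.mean(),len(xs)
y=((20,120,90),(36,255,255))
bt=blob("top",*y,(255,250,295,290));bs=blob("side",*y,(355,205,390,242));print(bt,bs)
print("cap top",at("top",bt[6:8],.055))
bl=((105,130,50),(125,255,255))
wt=blob("top",*bl,(268,212,310,248));ws=blob("side",*bl,(318,205,354,240));print(wt,ws)
print("well",at("top",wt[:2],.022),at("top",wt[6:8],.022))
print("well side",at("side",ws[:2],.017))
print("cap side", at("side",(372.5,219),.055))
print("post top",at("top",(284.3,202),.084), "side",at("side",(309,207),.084), tri((309,207),(284.3,202)))
print("knob top",at("top",(234,196),.12),tri((304.5,227),(234,196)))
# plate corners crop->px
for p in [(344,230),(467,222),(483,410),(358,424)]:
    print(at("top",(150+p[0]/3,110+p[1]/3),.006))
print("white",at("top",(190,239),.055),"drop",at("top",(237,127),.08),"large",at("top",(286,151),.07))
E
```

```text
(np.float64(276.0), np.float64(270.5), np.int64(265), np.int64(287), np.int64(259), np.int64(282), np.float64(275.47846889952154), np.float64(270.49043062200957), 418) (np.float64(372.0), np.float64(219.0), np.int64(362), np.int64(382), np.int64(210), np.int64(228), np.float64(372.1770833333333), np.float64(218.59375), 288)
cap top [0.3823 0.2418 0.055 ]
(np.float64(287.5), np.float64(230.5), np.int64(275), np.int64(300), np.int64(218), np.int64(243), np.float64(286.83), np.float64(230.63), 100) (np.float64(334.5), np.float64(223.5), np.int64(323), np.int64(346), np.int64(213), np.int64(234), np.float64(334.75100401606426), np.float64(223.22088353413653), 249)
well [0.4653 0.2169 0.022 ] [0.4651 0.2184 0.022 ]
well side [0.4657 0.2207 0.017 ]
cap side [0.3817 0.2484 0.055 ]
post top [0.5263 0.2191 0.084 ] side [0.5265 0.2289 0.084 ] (array([0.5264, 0.2197, 0.0751]), [0.0003, 0.0003])
knob top [0.5387 0.3162 0.12  ] (array([0.5395, 0.3174, 0.1131]), [0.0005, 0.0005])
[0.5644 0.2678 0.006 ]
[0.5688 0.1752 0.006 ]
[0.4276 0.1657 0.006 ]
[0.4189 0.2592 0.006 ]
white [0.4521 0.4224 0.055 ] drop [0.6849 0.3159 0.08  ] large [0.6344 0.2148 0.07  ]
```

Run:
```python
from h import *
for a in [(421,32),(415,38),(405,55),(410,45)]:
  for b in [(435,392),(478,392),(425,360)]: print(a,b,tri(a,b))
a=cv2.imread("pics/side0.png")
cv2.imwrite("pics/side0m.png",cv2.resize(a[0:210,240:440],None,fx=2.8,fy=2.8,interpolation=cv2.INTER_CUBIC))
yaw=np.arctan2(.009,.1433);R=np.array([[np.cos(yaw),-np.sin(yaw)],[np.sin(yaw),np.cos(yaw)]])
# fit check: project the model outlines
P=np.array([.5267,.2190]);W=P+R@[-.062,0]
print(W)
for n in("side","top"):
    im=cv2.imread(f"pics/{n}0.png");S=4
    l,t,r,b=(290,190,400,260) if n=="side" else (220,170,330,290)
    c=cv2.resize(im[t:b,l:r],None,fx=S,fy=S,interpolation=cv2.INTER_CUBIC)
    def circ(cx,rad,z,col):
        pts=[(proj(n,[cx[0]+rad*np.cos(q),cx[1]+rad*np.sin(q),z])-[l,t]+.5)*S for q in np.linspace(0,6.28,60)]
        cv2.polylines(c,[np.array(pts).astype(int)],True,col,1)
    circ(W,.025,.022,(0,0,255));circ(W,.030,.022,(0,0,255));circ([.382,.2418],.0245,.055,(255,0,0));circ([.382,.2418],.022,0,(255,0,255))
    pl=[(proj(n,[*(P+R@[x,y]),.006])-[l,t]+.5)*S for x,y in((-.105,-.048),(.04,-.048),(.04,.048),(-.105,.048))]
    cv2.polylines(c,[np.array(pl).astype(int)],True,(0,255,0),1)
    cv2.imwrite(f"pics/fit_{n}.png",c)
```

```text
(421, 32) (435, 392) (array([0.2632, 0.0082, 0.3951]), [0.0024, 0.0024])
(421, 32) (478, 392) (array([ 0.246 , -0.0577,  0.3689]), [0.0069, 0.0069])
(421, 32) (425, 360) (array([0.2864, 0.0232, 0.3975]), [0.0205, 0.0205])
(415, 38) (435, 392) (array([0.2659, 0.0039, 0.3818]), [0.0055, 0.0055])
(415, 38) (478, 392) (array([ 0.2485, -0.0641,  0.3537]), [0.0014, 0.0014])
(415, 38) (425, 360) (array([0.289 , 0.0182, 0.3833]), [0.0132, 0.0132])
(405, 55) (435, 392) (array([ 0.2655, -0.0078,  0.3411]), [0.021, 0.021])
(405, 55) (478, 392) (array([ 0.2465, -0.0819,  0.3072]), [0.0179, 0.0179])
(405, 55) (425, 360) (array([0.2887, 0.0053, 0.3406]), [0.0008, 0.0008])
(410, 45) (435, 392) (array([ 0.2668, -0.001 ,  0.3656]), [0.0127, 0.0127])
(410, 45) (478, 392) (array([ 0.2488, -0.0714,  0.3352]), [0.0091, 0.0091])
(410, 45) (425, 360) (array([0.2899, 0.0127, 0.3661]), [0.0066, 0.0066])
[0.46482192 0.21511373]
```

View pics/fit_side.png

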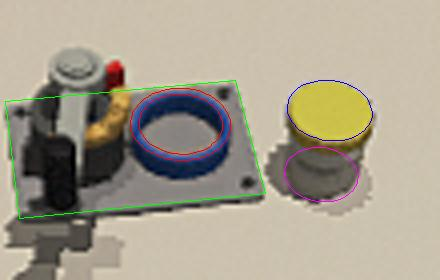

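View pics/fit_top.png

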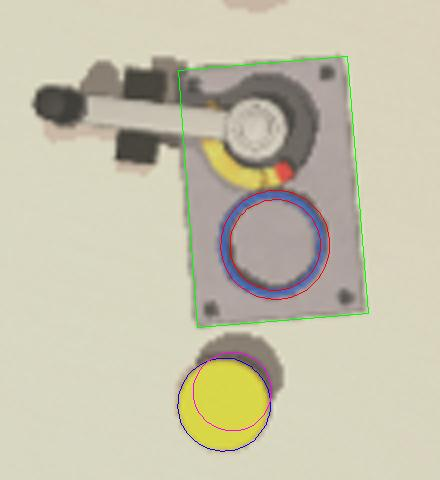

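View pics/side0m.png

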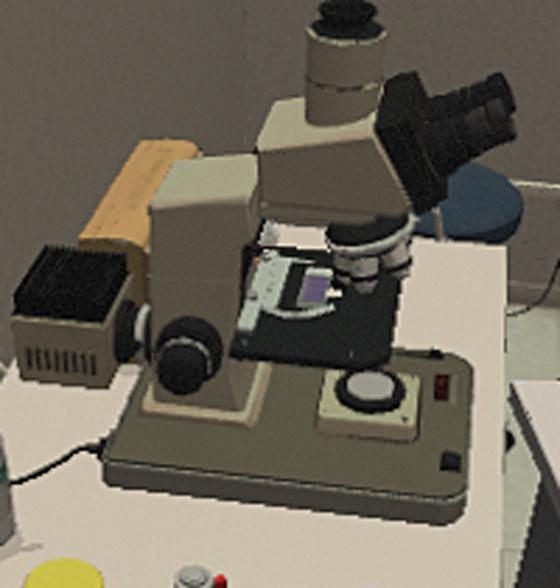

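```bash
python3 -m inch '[[[0,0,0.008,0,0,-4.36,0.0854],[0,0,0.008,0,0,-4.36,0.0854],[0,0,0.008,0,0,-4.36,0.0854],[0,0,0.008,0,0,-4.36,0.0854],[0,0,0.008,0,0,-4.36,0.0854],[-0.029,0.017,0,0,0,0,0.0854],[-0.029,0.017,0,0,0,0,0.0854],[-0.029,0.017,0,0,0,0,0.0854],[-0.029,0.017,0,0,0,0,0.0854],[-0.029,0.017,0,0,0,0,0.0854],[-0.029,0.017,0,0,0,0,0.0854],[-0.029,0.017,0,0,0,0,0.0854],[-0.029,0.017,0,0,0,0,0.0854],[-0.029,0.017,0,0,0,0,0.0854],[-0.030,0.016,0,0,0,0,0.0854],[0,0,0,0,0,0,0.0854],[0,0,0,0,0,0,0.0854]]]'
```

```text
time_s: 3.32
eef_pos: [0.3824, 0.2431, 0.2104]
orientation: [[0.001, 1.0, -0.0], [1.0, -0.001, 0.001], [0.001, -0.0, -1.0]]
ft_force: [0.1, -0.3, -0.4]
width: 0.999
```

Aligned over the pot; lower to z≈0.10 and check it against the picture before the last descent.

```bash
python3 -m inch '[[[-0.001,0,0.03,0,0,0,0.0854],[0,0,0.03,0,0,0,0.0854],[0,0,0.03,0,0,0,0.0854],[0,0,0.02,0,0,0,0.0854],[0,0,0,0,0,0,0.0854]]]'
python3 - <<'E'
from h import *
im=robot.grab_frame("side")[:,:,::-1]
cv2.imwrite("pics/s1.png",cv2.resize(im[120:280,280:480],None,fx=3.5,fy=3.5,interpolation=cv2.INTER_CUBIC))
im=robot.grab_frame("top")[:,:,::-1]
cv2.imwrite("pics/t1.png",cv2.resize(im[150:350,180:380],None,fx=2.8,fy=2.8,interpolation=cv2.INTER_CUBIC))
E
```

```text
time_s: 3.95
eef_pos: [0.381, 0.2422, 0.0991]
orientation: [[-0.001, 1.0, -0.003], [1.0, 0.001, -0.001], [-0.001, -0.004, -1.0]]
ft_force: [0.2, -0.0, 0.8]
width: 1.0
```

View pics/s1.png

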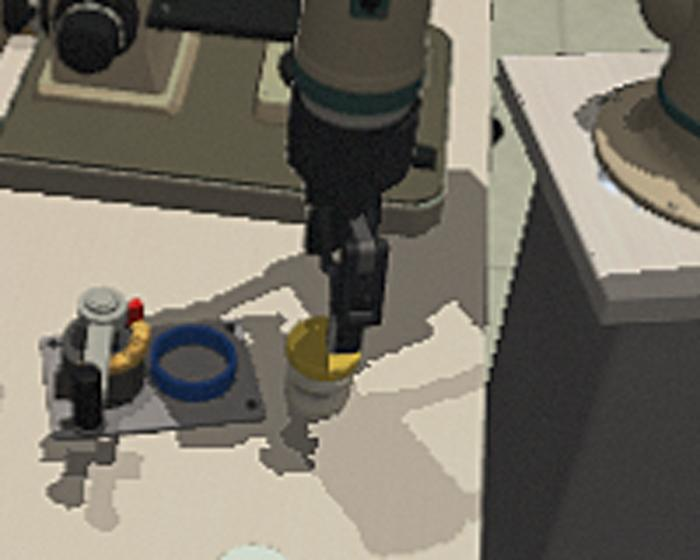

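View pics/t1.png

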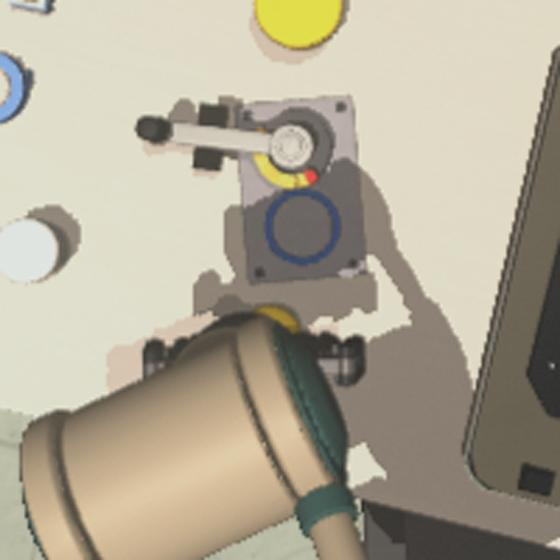

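Run:
```python
from h import *
for y in (.2422+.05,.2422-.05,.2422):
  for z in (.08,.093,.12): print(y,z,proj("side",[.381,y,z]),proj("top",[.381,y,z]))
```

```text
0.2922 0.08 [377.2 225.4] [250.  273.2]
0.2922 0.093 [377.8 221.2] [249.1 274.1]
0.2922 0.12 [379.  212.4] [247. 276.]
0.19219999999999998 0.08 [369.8 194.5] [298.6 272.3]
0.19219999999999998 0.093 [370.3 190.4] [298.4 273.1]
0.19219999999999998 0.12 [371.3 181.6] [298. 275.]
0.2422 0.08 [373.4 209.3] [274.3 272.7]
0.2422 0.093 [373.9 205.2] [273.7 273.6]
0.2422 0.12 [375.  196.4] [272.5 275.5]
```

Side fingertip at (378.5,222) agrees with the projected position within about 1 px. Descend and close.

```bash
python3 -m inch '[[[0,0.001,0.018,0,0,0,0.0854],[0,0,0.018,0,0,0,0.0854],[0,0,0.018,0,0,0,0.0854],[0,0,0,0,0,0,0.0854],[0,0,0,0,0,0,0.04],[0,0,0,0,0,0,0.04],[0,0,0,0,0,0,0.04],[0,0,0,0,0,0,0.04],[0,0,0,0,0,0,0.04],[0,0,0,0,0,0,0.04]]]'
```

```text
time_s: 5.3
eef_pos: [0.3844, 0.2422, 0.0478]
orientation: [[0.0, 1.0, 0.002], [1.0, -0.0, 0.001], [0.001, 0.002, -1.0]]
ft_force: [-1.0, -0.7, 8.3]
width: 0.542
```

```bash
python3 -m inch '[[[0,0,0,0,0,0,0.04],[0,0,0,0,0,0,0.04]]]'
python3 - <<'E'
from h import *
im=robot.grab_frame("side")[:,:,::-1]
cv2.imwrite("pics/s2.png",cv2.resize(im[170:270,320:440],None,fx=6,fy=6,interpolation=cv2.INTER_CUBIC))
E
```

```text
time_s: 5.55
eef_pos: [0.3845, 0.2422, 0.0478]
orientation: [[0.0, 1.0, 0.002], [1.0, -0.0, 0.001], [0.001, 0.002, -1.0]]
ft_force: [-0.6, -0.1, 8.8]
width: 0.541
```

View pics/s2.png

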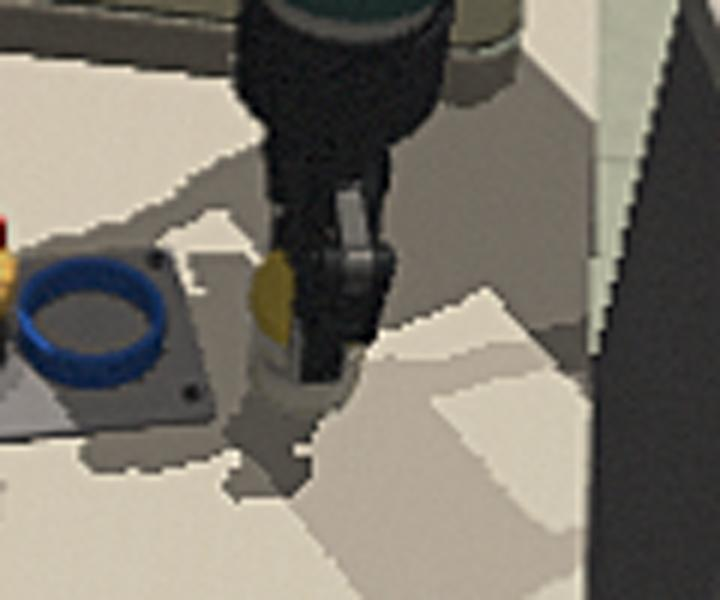

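```bash
python3 -m inch '[[[0,0,-0.01,0,0,0,0.04],[0,0,-0.02,0,0,0,0.04],[0,0,-0.02,0,0,0,0.04],[0,0,0,0,0,0,0.04],[0,0,0,0,0,0,0.04]]]'
python3 - <<'E'
from h import *
im=robot.grab_frame("side")[:,:,::-1]
cv2.imwrite("pics/s3.png",cv2.resize(im[140:270,320:440],None,fx=4.6,fy=4.6,interpolation=cv2.INTER_CUBIC))
im=robot.grab_frame("top")[:,:,::-1]
cv2.imwrite("pics/t3.png",cv2.resize(im[170:320,200:360],None,fx=4,fy=4,interpolation=cv2.INTER_CUBIC))
E
```

```text
time_s: 6.22
eef_pos: [0.3833, 0.2416, 0.0961]
orientation: [[0.0, 1.0, -0.0], [1.0, -0.0, -0.0], [-0.0, -0.0, -1.0]]
ft_force: [-0.3, -0.3, -0.6]
width: 0.54
```

View pics/s3.png

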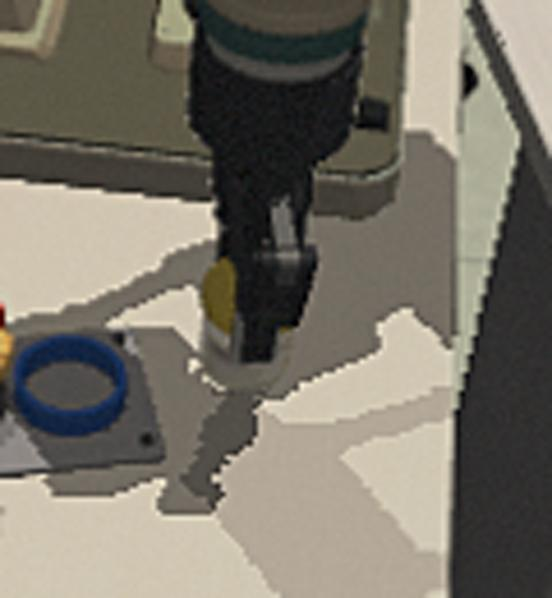

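View pics/t3.png

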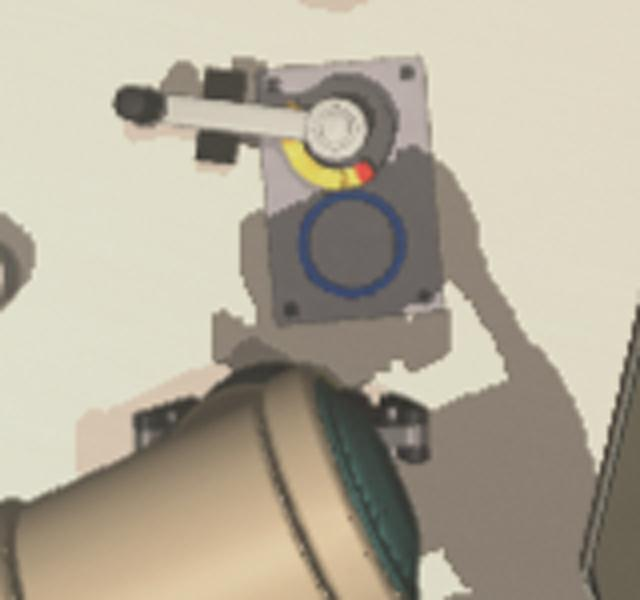

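```bash
python3 -m inch '[[[-0.005,0.016,0,0,0,0,0.04],[-0.005,0.017,0,0,0,0,0.04],[-0.005,0.017,0,0,0,0,0.04],[-0.005,0.017,0,0,0,0,0.04],[-0.006,0.016,0,0,0,0,0.04],[0,0,0.01,0,0,0,0.04],[0,0,0,0,0,0,0.04],[0,0,0,0,0,0,0.04]]]'
cat > ov.py <<'E'
from h import *
import sys
# overlay pot at (x,y,zb) and well on fresh pictures
def go(tag,x,y,zb,W=(.4648,.2155)):
    for n,(l,t,r,b) in (("side",(280,150,400,270)),("top",(240,170,350,280))):
        im=np.ascontiguousarray(robot.grab_frame(n)[:,:,::-1]);S=5
        c=cv2.resize(im[t:b,l:r],None,fx=S,fy=S,interpolation=cv2.INTER_CUBIC)
        def circ(cx,rad,z,col):
            pts=[(proj(n,[cx[0]+rad*np.cos(q),cx[1]+rad*np.sin(q),z])-[l,t]+.5)*S for q in np.linspace(0,6.28,60)]
            cv2.polylines(c,[np.array(pts).astype(int)],True,col,1)
        circ(W,.03,.022,(0,0,255));circ((x,y),.0245,zb+.055,(255,255,0));circ((x,y),.022,zb,(255,0,255))
        cv2.imwrite(f"pics/{tag}_{n}.png",c)
E
python3 - <<'E'
from ov import *
go("w1",.4648,.2155,.038)
E
```

```text
time_s: 7.32
eef_pos: [0.4656, 0.2158, 0.086]
orientation: [[-0.0, 1.0, -0.001], [1.0, 0.0, -0.0], [-0.0, -0.001, -1.0]]
ft_force: [-0.6, 0.2, -0.5]
width: 0.541
```

View pics/w1_side.png

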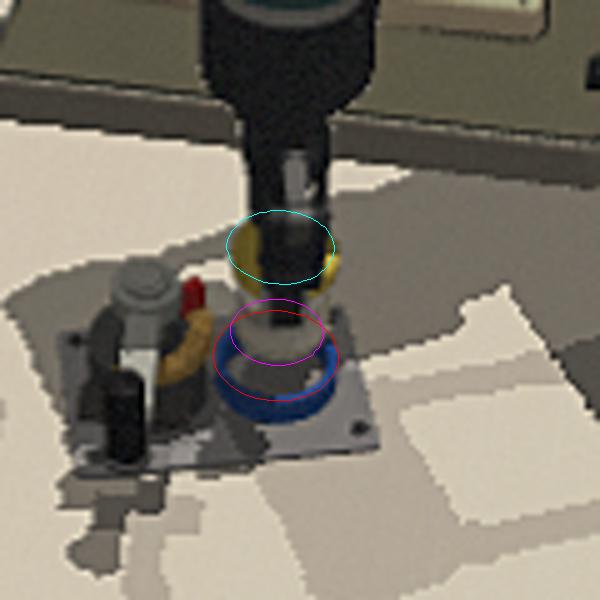

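View pics/w1_top.png

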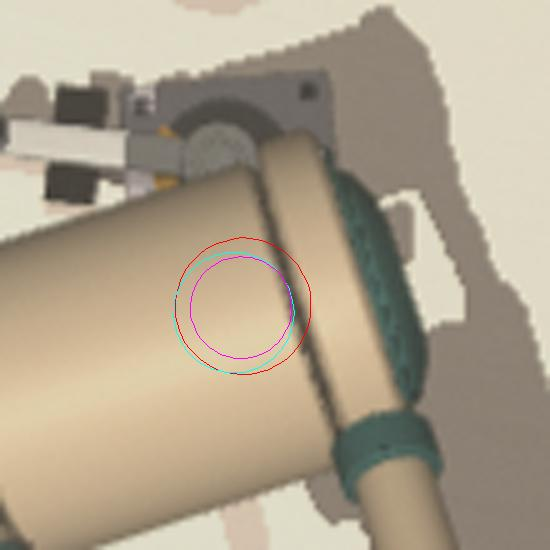

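```bash
python3 -m inch '[[[0,0.001,0.006,0,0,0,0.04],[0,0,0.006,0,0,0,0.04],[0,0,0.006,0,0,0,0.04],[0,0,0.006,0,0,0,0.04],[0,0,0,0,0,0,0.04],[0,0,0,0,0,0,0.04]]]'
python3 - <<'E'
from ov import *
go("w2",.4648,.2155,.014)
E
```

```text
time_s: 8.18
eef_pos: [0.4678, 0.2158, 0.0623]
orientation: [[0.0, 1.0, 0.0], [1.0, -0.0, 0.0], [0.0, 0.0, -1.0]]
ft_force: [-0.0, 0.2, 0.1]
width: 0.54
```

View pics/w2_side.png

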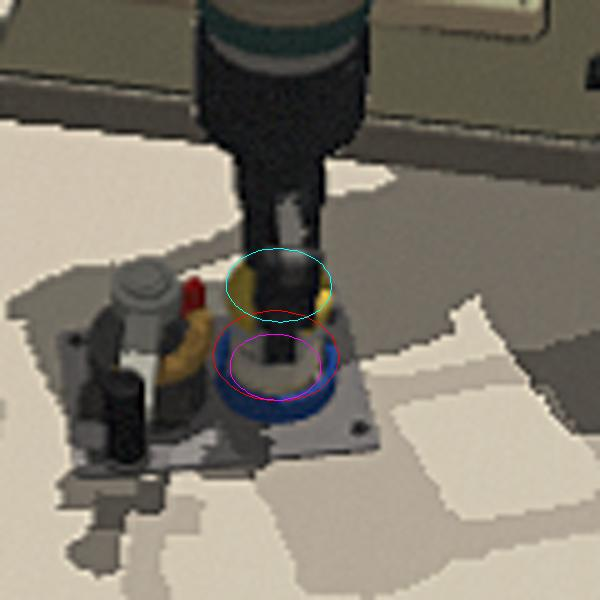

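The pot base is inside the ring with no force. Finish the descent.

```bash
python3 -m inch '[[[0,0,0.003,0,0,0,0.04],[0,0,0.003,0,0,0,0.04],[0,0,0.002,0,0,0,0.04],[0,0,0.001,0,0,0,0.04],[0,0,0,0,0,0,0.04],[0,0,0,0,0,0,0.04]]]'
```

```text
time_s: 9.02
eef_pos: [0.4675, 0.2158, 0.0539]
orientation: [[0.0, 1.0, 0.0], [1.0, -0.0, 0.0], [0.0, 0.0, -1.0]]
ft_force: [-2.0, -1.6, 6.2]
width: 0.538
```

```bash
python3 -m inch '[[[0,0,0,0,0,0,0.075],[0,0,0,0,0,0,0.075],[0,0,0,0,0,0,0.075],[0,0,0,0,0,0,0.075],[0,0,-0.01,0,0,0,0.075],[0,0,-0.02,0,0,0,0.075],[0,0,-0.03,0,0,0,0.075],[0,0,-0.04,0,0,0,0.075],[0,0,-0.04,0,0,0,0.06],[0.04,0,0,0,0,0,0.05],[0.04,0,0,0,0,0,0.045],[0.035,0,0,0,0,0,0.045],[0,0.015,0,0,0,0,0.045],[0,0.02,0,0,0,0,0.045],[0,0.02,0,0,0,0,0.045],[0,0,0,0,0,0,0.045],[0,0,0,0,0,0,0.045]]]';python3 - <<'E'
from ov import *
go("w3",.4648,.2155,.006)
E
```

```text
time_s: 11.15
eef_pos: [0.5226, 0.3297, 0.1932]
orientation: [[0.002, 1.0, -0.001], [1.0, -0.002, -0.0], [-0.0, -0.001, -1.0]]
ft_force: [0.2, 0.3, -0.2]
width: 0.529
```

View pics/w3_side.png

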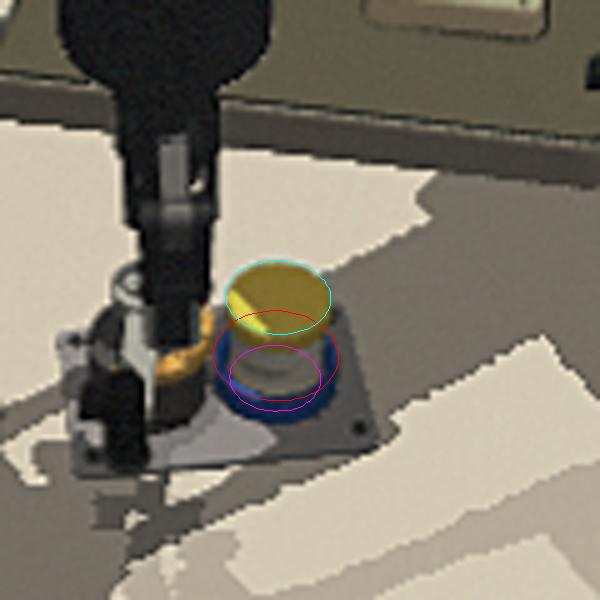

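View pics/w3_top.png

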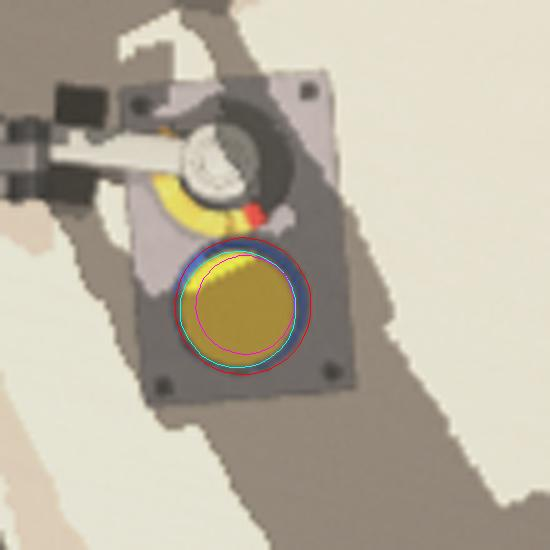

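Run:
```python
from h import *
for z in (.01,.02,.03,.04): print(z,proj("side",[.382,.268,z]),proj("side",[.382,.276,z]))
im=robot.grab_frame("top")[:,:,::-1]
cv2.imwrite("pics/t4.png",cv2.resize(im[130:290,180:340],None,fx=3.7,fy=3.7,interpolation=cv2.INTER_CUBIC))
print(robot.observe()["q"].round(3))
P=np.array([.5267,.219])
for th in (1.443,): print(P+.1*np.array([np.cos(th),np.sin(th)]))
```

```text
0.01 [372.  238.4] [372.5 241. ]
0.02 [372.4 235.6] [372.9 238.1]
0.03 [372.8 232.7] [373.3 235.2]
0.04 [373.2 229.7] [373.7 232.3]
[ 0.452  0.375  1.501  0.     1.267 -1.119]
[0.53944488 0.31818452]
```

View pics/t4.png

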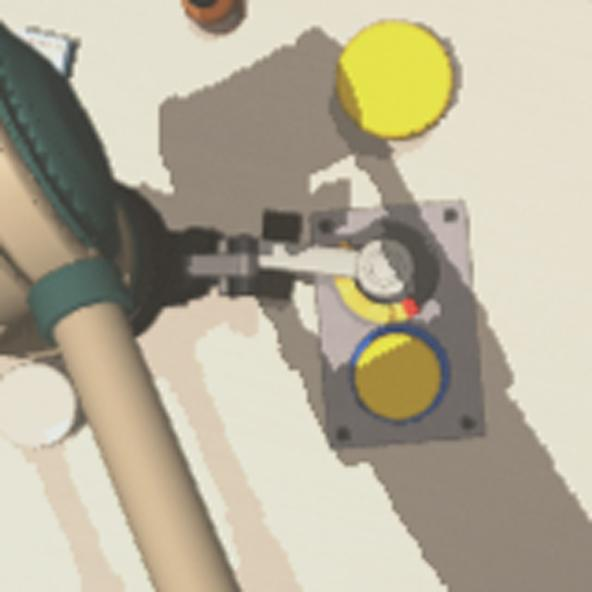

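```bash
python3 -m inch '[[[-0.0125,0.017,0,0,0,9.8,0.034],[0,0,0,0,0,9.8,0.034],[0,0,0,0,0,9.8,0.034],[0,0,0,0,0,9.8,0.034],[0,0,0,0,0,9.8,0.034],[0,0,0,0,0,9.8,0.034],[0,0,0,0,0,9.8,0.034],[0,0,0,0,0,9.8,0.034],[0,0,0,0,0,9.8,0.034],[0,0,0,0,0,9.8,0.034],[0,0,0.02,0,0,0,0.034],[0,0,0.02,0,0,0,0.034],[0,0,0.005,0,0,0,0.034],[0,0,0,0,0,0,0.034],[0,0,0,0,0,0,0.034]]]';python3 - <<'E'
from h import *
for n,(l,t,r,b) in (("side",(250,120,390,260)),("top",(190,130,340,280))):
    im=robot.grab_frame(n)[:,:,::-1]
    cv2.imwrite(f"pics/k1_{n}.png",cv2.resize(im[t:b,l:r],None,fx=4,fy=4,interpolation=cv2.INTER_CUBIC))
E
```

```text
time_s: 13.18
eef_pos: [0.5401, 0.3185, 0.1493]
orientation: [[0.99, -0.139, 0.002], [-0.139, -0.99, 0.001], [0.002, -0.001, -1.0]]
ft_force: [0.9, 0.3, -0.2]
width: 0.401
```

View pics/k1_side.png

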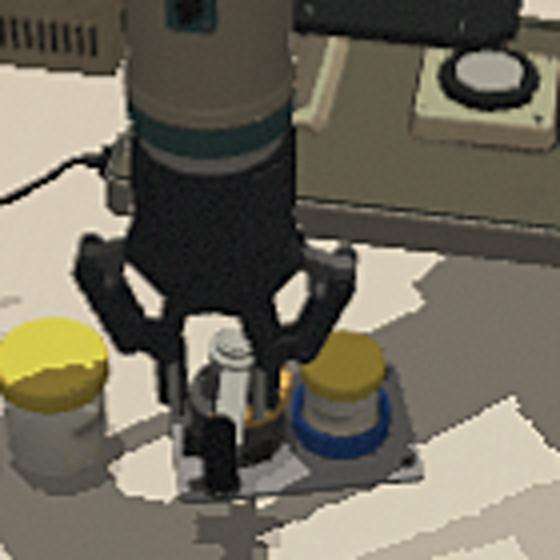

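View pics/k1_top.png

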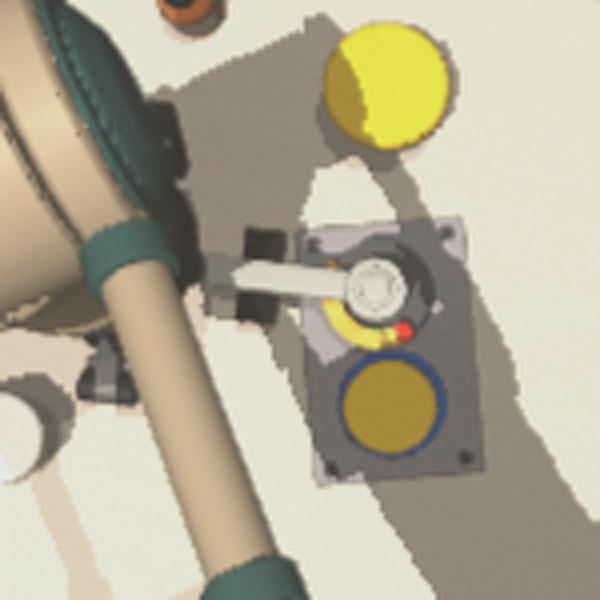

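```bash
python3 -m inch '[[[0,0,0.015,0,0,0,0.034],[0,0,0.015,0,0,0,0.034],[0,0,0.011,0,0,0,0.034],[0,0,0,0,0,0,0.034],[0,0,0,0,0,0,0.034]]]';python3 - <<'E'
from h import *
for n,(l,t,r,b) in (("side",(250,120,390,260)),):
    im=robot.grab_frame(n)[:,:,::-1]
    cv2.imwrite(f"pics/k2_{n}.png",cv2.resize(im[t:b,l:r],None,fx=4,fy=4,interpolation=cv2.INTER_CUBIC))
E
```

```text
time_s: 13.9
eef_pos: [0.5399, 0.3183, 0.1073]
orientation: [[0.99, -0.14, 0.0], [-0.14, -0.99, 0.0], [0.0, -0.0, -1.0]]
ft_force: [0.1, -0.2, -0.3]
width: 0.4
```

View pics/k2_side.png

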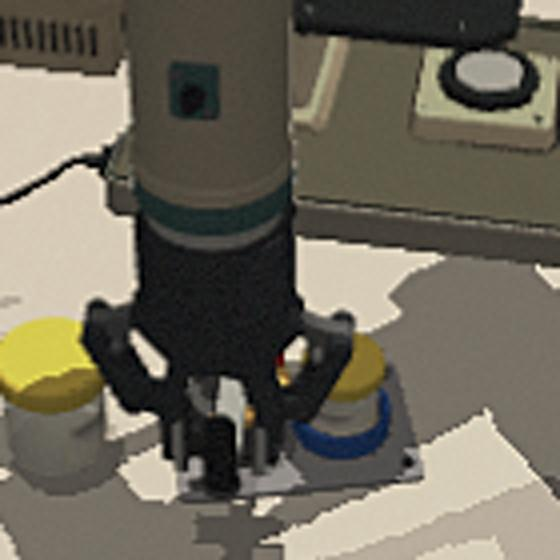

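```bash
python3 -m inch '[[[-0.00436,0.0001,0,0,0,-2.5,0.034],[-0.00436,0.0001,0,0,0,-2.5,0.034],[-0.00436,0.0001,0,0,0,-2.5,0.034],[-0.00436,0.0001,0,0,0,-2.5,0.034],[-0.00436,0.0001,0,0,0,-2.5,0.034],[-0.00436,0.0001,0,0,0,-2.5,0.034],[-0.00436,0.0001,0,0,0,-2.5,0.034],[-0.00436,0.0001,0,0,0,-2.5,0.034]]]'
cat > st.py <<'E'
from h import *
s=robot.observe();p=s["eef_pos"];d=p[:2]-[.5267,.219];th=np.arctan2(d[1],d[0])%6.283
t=np.array([-np.sin(th),np.cos(th)]);f=s["ft_force"]
yaw=np.arctan2(s["orientation"][1,0],s["orientation"][0,0])
print("tcp turn",round(th-1.403,3),"R",round(np.hypot(*d),4),"z",p[2].round(4),"F tang(opposing)",round(-float(f[:2]@t),2),"Frad",round(float(f[:2]@(d/np.hypot(*d))),2),"Fz",round(float(f[2]),2),"yaw err deg",round(np.degrees(th-np.pi/2-yaw),1),"q6",s["q"][5].round(2),"t",s["time_s"])
E
python3 st.py
```

```text
time_s: 14.95
eef_pos: [0.5071, 0.3172, 0.1083]
orientation: [[0.978, 0.209, 0.005], [0.209, -0.978, 0.001], [0.005, 0.0, -1.0]]
ft_force: [4.1, -1.7, -1.4]
width: 0.397
tcp turn 0.365 R 0.1002 z 0.1083 F tang(opposing) 3.71 Frad -2.48 Fz -1.36 yaw err deg -0.8 q6 0.23 t 14.95
```

```bash
python3 -m inch '[[[-0.00436,0.0001,0,0,0,-2.5,0.034],[-0.00436,0.0001,0,0,0,-2.5,0.034],[-0.00436,0.0001,0,0,0,-2.5,0.034],[-0.00436,0.0001,0,0,0,-2.5,0.034],[-0.00436,0.0001,0,0,0,-2.5,0.034],[-0.00436,0.0001,0,0,0,-2.5,0.034]]]' >/dev/null; python3 st.py
python3 - <<'E'
from h import *
for n,(l,t,r,b) in (("side",(250,120,390,260)),("top",(190,130,340,280))):
    im=robot.grab_frame(n)[:,:,::-1]
    cv2.imwrite(f"pics/k3_{n}.png",cv2.resize(im[t:b,l:r],None,fx=4,fy=4,interpolation=cv2.INTER_CUBIC))
E
```

```text
tcp turn 0.626 R 0.1 z 0.1083 F tang(opposing) 3.34 Frad -1.04 Fz -1.01 yaw err deg -0.8 q6 -0.02 t 15.7
```

View pics/k3_side.png

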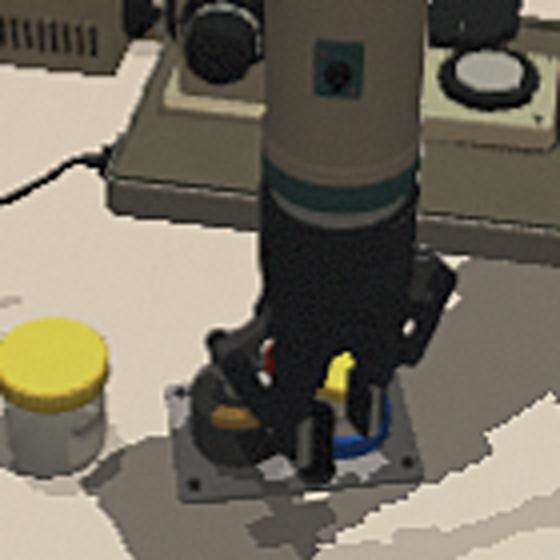

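View pics/k3_top.png

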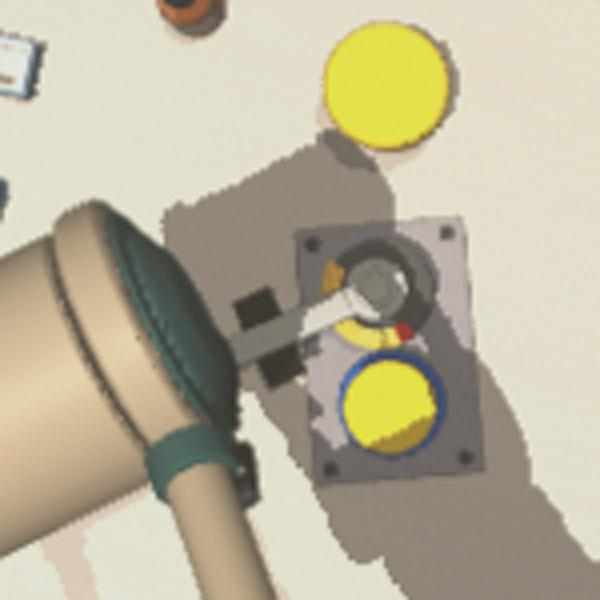

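```bash
python3 -m inch '[[[-0.00436,0.0001,0,0,0,-2.5,0.034],[-0.00436,0.0001,0,0,0,-2.5,0.034],[-0.00436,0.0001,0,0,0,-2.5,0.034],[-0.00436,0.0001,0,0,0,-2.5,0.034],[-0.00436,0.0001,0,0,0,-2.5,0.034],[-0.00436,0.0001,0,0,0,-2.5,0.034]]]' >/dev/null; python3 st.py
python3 -m inch '[[[-0.00436,0.0001,0,0,0,-2.5,0.034],[-0.00436,0.0001,0,0,0,-2.5,0.034],[-0.00436,0.0001,0,0,0,-2.5,0.034],[-0.00436,0.0001,0,0,0,-2.5,0.034]]]' >/dev/null; python3 st.py
```

```text
tcp turn 0.862 R 0.0997 z 0.1088 F tang(opposing) 7.59 Frad -0.98 Fz -1.44 yaw err deg -2.2 q6 -0.29 t 16.55
tcp turn 1.016 R 0.0991 z 0.1101 F tang(opposing) 9.53 Frad -0.02 Fz 3.62 yaw err deg -3.4 q6 -0.48 t 17.05
```

```bash
python3 -m inch '[[[-0.00436,0.0001,-0.001,0,0,-2.5,0.034],[-0.00436,0.0001,-0.001,0,0,-2.5,0.034],[-0.00436,0.0001,-0.001,0,0,-2.5,0.034],[-0.00436,0.0001,-0.001,0,0,-2.5,0.034]]]' >/dev/null; python3 st.py
python3 -m inch '[[[-0.00436,0.0001,-0.001,0,0,-2.5,0.034],[-0.00436,0.0001,0,0,0,-2.5,0.034],[-0.00436,0.0001,0,0,0,-2.5,0.034],[-0.00436,0.0001,0,0,0,-2.5,0.034]]]' >/dev/null; python3 st.py
```

```text
tcp turn 1.212 R 0.0991 z 0.1129 F tang(opposing) 7.93 Frad -0.73 Fz -3.73 yaw err deg -2.2 q6 -0.67 t 17.55
tcp turn 1.387 R 0.0988 z 0.1143 F tang(opposing) 6.54 Frad 0.54 Fz 4.98 yaw err deg -2.1 q6 -0.87 t 18.05
```

```bash
python3 -m inch '[[[-0.00436,0.0001,-0.001,0,0,-2.5,0.034],[-0.00436,0.0001,0,0,0,-2.5,0.034],[-0.00436,0.0001,0,0,0,-2.5,0.034],[-0.00436,0.0001,0,0,0,-2.5,0.034]]]' >/dev/null; python3 st.py
python3 - <<'E'
from h import *
for n,(l,t,r,b) in (("side",(260,120,400,260)),("top",(210,150,330,270))):
    im=robot.grab_frame(n)[:,:,::-1]
    cv2.imwrite(f"pics/k4_{n}.png",cv2.resize(im[t:b,l:r],None,fx=4,fy=4,interpolation=cv2.INTER_CUBIC))
E
```

```text
tcp turn 1.578 R 0.0989 z 0.1148 F tang(opposing) 3.41 Frad -1.78 Fz 0.79 yaw err deg -1.2 q6 -1.08 t 18.55
```

View pics/k4_side.png

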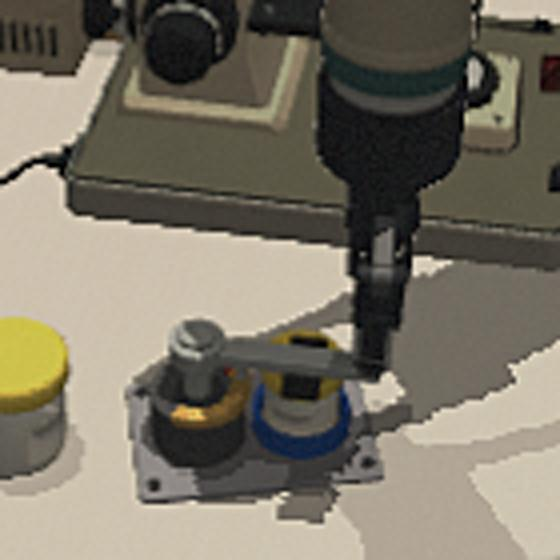

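View pics/k4_top.png

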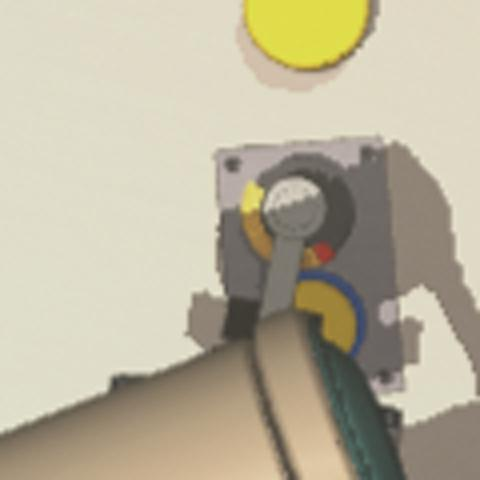

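```bash
python3 -m inch '[[[-0.00436,0.0001,0,0,0,-2.5,0.034],[-0.00436,0.0001,0,0,0,-2.5,0.034]]]' >/dev/null; python3 st.py
python3 -m inch '[[[-0.00436,0.0001,0,0,0,-2.5,0.034],[-0.00436,0.0001,0,0,0,-2.5,0.034]]]' >/dev/null; python3 st.py
```

```text
tcp turn 1.671 R 0.1002 z 0.1139 F tang(opposing) 4.58 Frad -0.72 Fz 0.81 yaw err deg -0.8 q6 -1.18 t 18.9
tcp turn 1.764 R 0.1003 z 0.1137 F tang(opposing) 1.3 Frad -2.27 Fz -0.25 yaw err deg -0.5 q6 -1.28 t 19.15
```

```bash
python3 -m inch '[[[0,0,0,0,0,0,0.034]]]' >/dev/null; python3 st.py
python3 -m inch '[[[-0.00262,0,0,0,0,-1.5,0.034],[0,0,0,0,0,0,0.034]]]' >/dev/null; python3 st.py
python3 - <<'E'
from h import *
for n,(l,t,r,b) in (("side",(260,120,400,260)),):
    im=robot.grab_frame(n)[:,:,::-1]
    cv2.imwrite(f"pics/k5_{n}.png",cv2.resize(im[t:b,l:r],None,fx=4,fy=4,interpolation=cv2.INTER_CUBIC))
E
```

```text
tcp turn 1.774 R 0.1012 z 0.1133 F tang(opposing) -0.07 Frad 0.51 Fz 0.66 yaw err deg 0.1 q6 -1.28 t 19.275
tcp turn 1.8 R 0.1012 z 0.1132 F tang(opposing) 0.73 Frad 0.33 Fz -0.18 yaw err deg 0.0 q6 -1.31 t 19.525
```

View pics/k5_side.png

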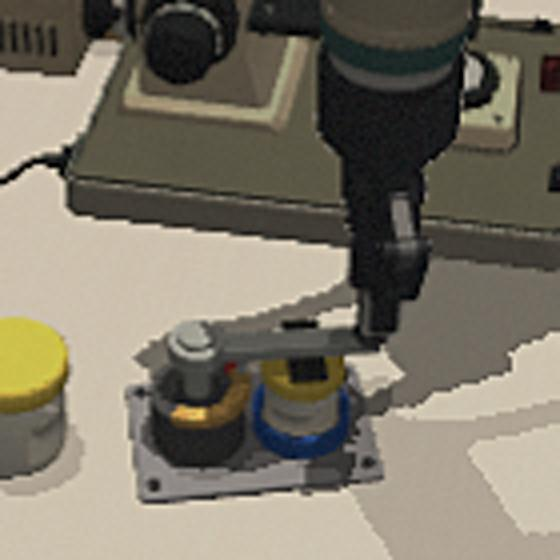

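Run:
```python
import cv2,numpy as np
from h import *
a=cv2.imread("pics/side0.png")[195:225,295:325]
b=cv2.imread("pics/k4_side.png")[(195-120)*4:(225-120)*4,35*4:65*4]
c=np.ascontiguousarray(robot.grab_frame("side")[:,:,::-1])[195:225,295:325]
f=lambda x:cv2.resize(x,(264,360),interpolation=cv2.INTER_CUBIC)
cv2.imwrite("pics/cmp.png",np.hstack([f(a),f(b),f(c)]))
im=robot.grab_frame("top")[:,:,::-1]
cv2.imwrite("pics/k5_top.png",cv2.resize(im[150:270,210:330],None,fx=5,fy=5,interpolation=cv2.INTER_CUBIC))
```

```text
(no output)
```

View pics/cmp.png

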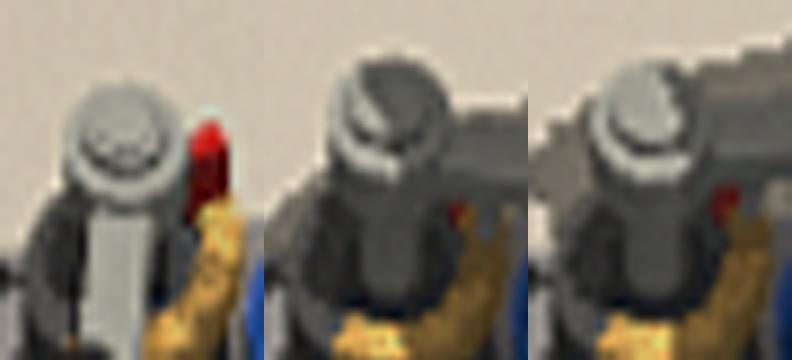

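View pics/k5_top.png

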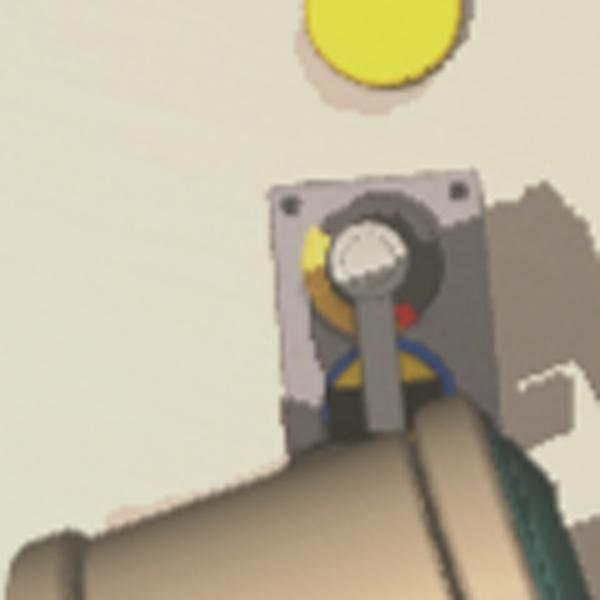

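The handle is still up on the hump: the hub sits about 2 px above its parked height in the comparison. Keep going in small steps.

```bash
python3 -m inch '[[[-0.00349,0,0,0,0,-2,0.034],[-0.00349,0,0,0,0,-2,0.034],[0,0,0,0,0,0,0.034]]]' >/dev/null; python3 st.py
python3 -m inch '[[[-0.00349,0.0001,0,0,0,-2,0.034],[0,0,0,0,0,0,0.034]]]' >/dev/null; python3 st.py
cat > cmp.py <<'E'
import sys
from h import *
a=cv2.imread("pics/side0.png")[195:225,295:325]
c=np.ascontiguousarray(robot.grab_frame("side")[:,:,::-1])[195:225,295:325]
f=lambda x:cv2.resize(x,(264,264),interpolation=cv2.INTER_CUBIC)
im=np.ascontiguousarray(robot.grab_frame("top")[:,:,::-1])
cv2.imwrite(f"pics/{sys.argv[1]}.png",np.hstack([f(a),f(c),f(im[180:240,260:320])]))
E
python3 cmp.py c2
```

```text
tcp turn 1.868 R 0.101 z 0.1132 F tang(opposing) -0.63 Frad -1.22 Fz 0.43 yaw err deg -0.0 q6 -1.4 t 20.05
tcp turn 1.9 R 0.1009 z 0.1133 F tang(opposing) 0.57 Frad -0.25 Fz -0.08 yaw err deg -0.1 q6 -1.44 t 20.3
```

View pics/c2.png

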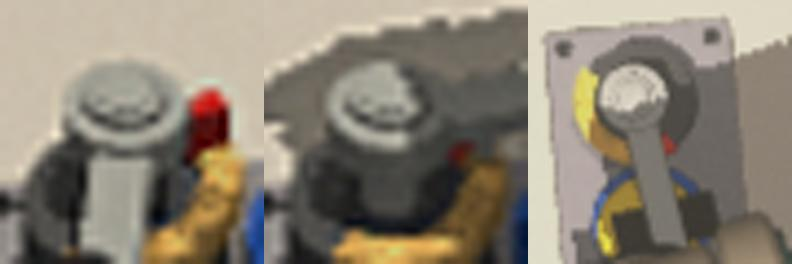

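The hub is back at its parked height (crop row 62 in both) and the bar bears about 191°, next to the red stop, with no force on the fingers. That means it has dropped. Lift off and verify.

```bash
python3 -m inch '[[[0,0,-0.01,0,0,0,0.034],[0,0,-0.015,0,0,0,0.034],[0,0,-0.02,0,0,0,0.034],[0,0,-0.03,0,0,0,0.034],[0,0,-0.04,0,0,0,0.034],[0.04,0,-0.04,0,0,0,0.034],[0.04,0,0,0,0,0,0.034],[0.04,-0.03,0,0,0,0,0.034],[0.03,-0.04,0,0,0,0,0.034],[0,-0.05,0,0,0,0,0.034],[0,-0.05,0,0,0,0,0.034],[0,0,0,0,0,0,0.034],[0,0,0,0,0,0,0.034]]]'
python3 - <<'E'
from h import *
for n,(l,t,r,b) in (("side",(280,180,400,260)),("top",(220,170,330,280))):
    im=np.ascontiguousarray(robot.grab_frame(n)[:,:,::-1]);cv2.imwrite(f"pics/raw_{n}.png",im)
    cv2.imwrite(f"pics/e1_{n}.png",cv2.resize(im[t:b,l:r],None,fx=5.5,fy=5.5,interpolation=cv2.INTER_CUBIC))
    for t in("knob_mid","clamp_hinge","pin","pot_a_mid"): print(n,t,[(np.round(d["location"],1),round(d["conf"],2)) for d in robot.tip_of(n,t)])
E
python3 cmp.py c3
```

```text
time_s: 22.02
eef_pos: [0.2352, 0.323, 0.2692]
orientation: [[-0.165, 0.986, 0.002], [0.986, 0.165, 0.002], [0.001, 0.002, -1.0]]
ft_force: [0.3, 0.1, -0.3]
width: 0.397
side knob_mid [(array([350.8, 190.7]), 0.68)]
side clamp_hinge [(array([309.9, 208.2]), 0.58), (array([351.5, 190.5]), 0.36)]
side pin [(array([353.2, 292.2]), 0.67)]
side pot_a_mid [(array([334.1, 214.2]), 0.85), (array([264.4, 217.4]), 0.61)]
top knob_mid [(array([292. , 248.2]), 0.79)]
top clamp_hinge [(array([287.2, 203.8]), 0.94)]
top pin []
top pot_a_mid [(array([286. , 152.5]), 0.74), (array([287.9, 232.8]), 0.59)]
```

View pics/e1_side.png

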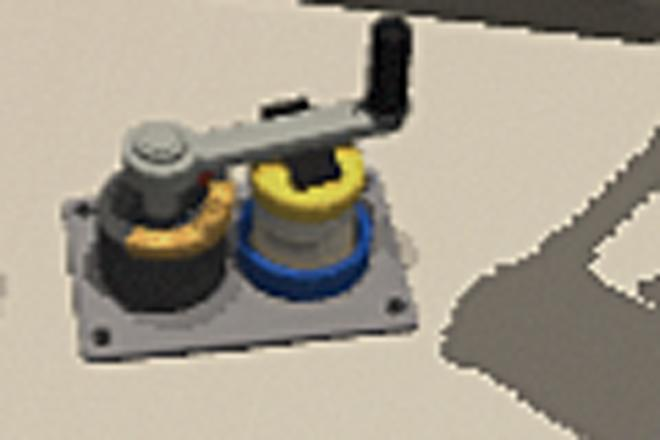

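View pics/e1_top.png

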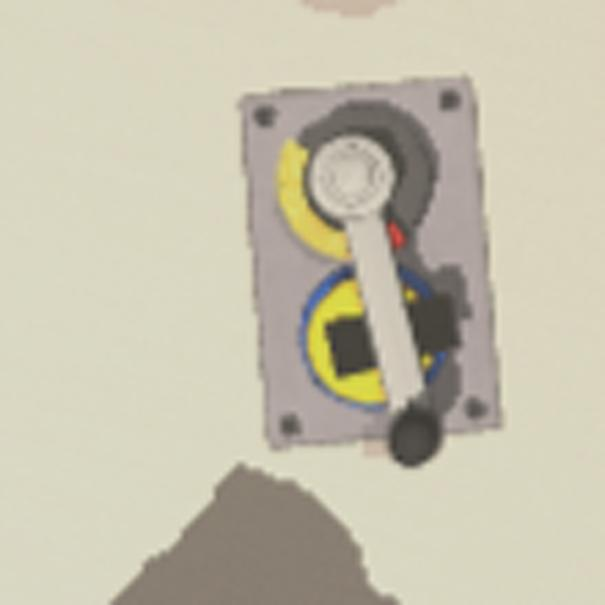

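View pics/c3.png

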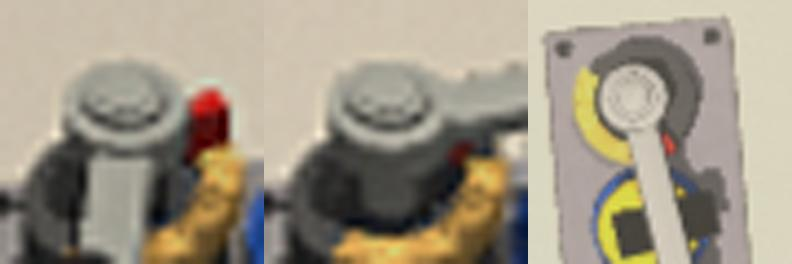

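Run:
```python
from h import *
P=np.array([.5267,.219])
k=at("top",(220+414/5.5-.5,170+440/5.5-.5),.119)[:2];d=k-P;print("knob",k,"R",np.hypot(*d),"turn",np.arctan2(d[1],d[0])%6.2832-1.403)
u=d/np.hypot(*d)
for h in (0,.007):
    K=P+u*.1
    print(h,"knob top",proj("side",[*K,.121+h]),"knob mid",proj("side",[*K,.1+h]),"bar mid",proj("side",[*(P+u*.06),.076+h]),"hub top",proj("side",[*P,.080+h]))
im=cv2.imread("pics/raw_side.png");g=im[175:210,340:362].max(2)
for r in range(g.shape[0]): print(175+r,g[r])
```

```text
knob [0.431  0.1977] R 0.09804172581100351 turn 1.9576081873931042
0 knob top [350.8 183.7] knob mid [350.3 190.5] bar mid [333.6 201.5] hub top [308.7 205.3]
0.007 knob top [351.  181.3] knob mid [350.5 188.3] bar mid [333.6 199.3] hub top [308.7 203.1]
175 [68 67 64 66 63 64 66 64 65 66 64 65 69 72 72 76 78 82 82 95 89 88]
176 [65 66 68 65 67 67 66 67 66 68 65 66 64 65 66 65 65 63 62 67 65 69]
177 [68 69 68 69 69 67 68 70 70 69 67 67 67 67 67 67 69 68 67 67 62 66]
178 [67 68 68 69 65 64 67 70 66 69 67 67 66 68 68 67 67 69 68 65 68 65]
179 [63 65 68 63 69 66 68 66 66 64 70 68 68 66 64 68 69 67 67 66 68 69]
180 [45 49 51 59 59 61 65 62 67 65 66 66 71 67 66 69 70 70 67 67 67 70]
181 [213 217 143  77  74  76  54  43  50  55  62  63  65  66  65  62  61  65
  64  66  63  65]
182 [216 219 211 207 213 209 215 218 230 159 127 104  93  92  61  46  46  43
  49  50  58  61]
183 [209 211 210 213 214 215 219 232 160  75  57  50  37 114 213 222 212 213
 217 135  78  70]
184 [209 207 210 209 208 212 222 146  55  23  23  23  19  44 129 214 221 217
 218 211 206 213]
185 [209 208 209 209 208 212 224 
[... 1641 characters left out ...]
2 210 213 209 207
 209 208 208 208]
203 [170 155 137 104  90  87  82  73  55  53  49  45 106 200 214 210 210 207
 208 208 208 208]
204 [ 90  85  75  64  58  51  48  76 119 118 150 203 213 212 211 209 209 207
 209 208 208 209]
205 [ 66  63  66  64 117 156 204 213 213 210 212 217 212 209 210 207 208 208
 207 209 209 208]
206 [ 60  77  74  72 129 204 219 217 213 213 210 209 211 208 210 209 208 209
 207 209 207 210]
207 [ 42 193 212 201 202 172 200 211 208 207 208 208 209 207 207 208 207 208
 208 209 209 208]
208 [ 32 212 226 215 214 205 210 211 208 209 208 208 210 208 208 207 208 208
 209 208 209 207]
209 [ 28 126 206 216 210 200 210 214 212 210 209 208 206 207 208 208 208 209
 207 210 208 209]
```

The knob's middle is seen at (350.8,190.7). The low position predicts (350.3,190.5) and the hump (350.5,188.3), so the handle is low in the notch. The robot is clear, so I'm handing in.

Run:
```python
from bench import robot
import cv2,numpy as np
a=cv2.imread("pics/top0.png");b=robot.grab_frame("top")[:,:,::-1]
d=cv2.absdiff(a,np.ascontiguousarray(b)).max(2)
for n,(l,t,r,bb) in dict(white=(176,225,205,252),box=(180,135,203,157),tape=(160,165,192,197),dropper=(226,118,250,142),bigpot=(268,133,305,170)).items(): print(n,int((d[t:bb,l:r]>50).sum()))
print(robot.close_job())
```

```text
white 0
box 0
tape 0
dropper 0
bigpot 0
the job is handed in; nothing more can be done
None
```

The small yellow-capped pot is standing in the blue well, and the clamp handle has been swung over it into its low notch. I handed the job in at about 22 s on the robot's clock, with the robot clear of everything.

- **Pot:** I gripped it by the cap and lowered it until it touched the well floor at the expected height. The push on the wrist there was about 6 N. Afterwards the cap matched the fully-down, upright outline in both camera views.
- **Handle:** I pushed the knob round loosely between the open fingers, with up to about 9.5 N read on the ramp. That is slightly above the 3 to 8 N you gave for the climb. After the hump the force fell to about zero and the handle dropped, and I stopped pushing there.
- **Notch check:** The knob's middle was seen at row 190.7 in the side camera. Low predicts 190.5 and the hump 188.3. The hub is back at its parked height, and the handle angle is about 1.95 rad, within the collar's stated range.
- **Other things:** The top picture showed no change at the white-capped pot, the box, the tape, the dropper or the large yellow pot.
- **Disagreements:** At one point the force fell to zero while the picture still showed the handle up on the hump, so I went on in small steps until it dropped. While holding the pot, the gripper opening read about 46 mm, where the cap should have given 49 mm. The placing still came out right.

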